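Drag the caddy lid open and put the shaker away

TASK

The wooden caddy's flat sliding lid has no handle: press down on it gently and drag it back towards the robot until it is fully open against its stop. Then stand the sugar shaker upright in the well that this uncovers, set it down softly and let go. The lid is thin and cracks if pressed hard, and the two spice jars and the tape roll are to be left where they stand.

Things in the scene. Friction and masses are not known exactly. Their poses are not given: they have to be found in the camera images.
- caddy: Low wooden box, fixed, 220 mm long (its x), 160 mm wide (its y), 62 mm high to the rim; walls 8 mm, floor 6 mm. Origin: centre of its underside, on the worktop. Its +x points away from the robot (yaw within 0.25 rad). A 12 mm wide ledge at rim height covers the lid's far end from x = 90 mm on. The lid or caddy cracks if the robot's total force on it exceeds 28 N.
- lid (a joint): How far the lid has slid open along caddy -x, m: 0 shut, 0.090 fully open at its stop; starts at 0 to 0.008, stays where left. The lid is a plain flat paler board, 110 mm (x) by 140 mm (y), 6 mm thick, with an apron down its near edge, between the side walls. Sliding resists with about 7 N, so rubber fingertips must press it down with some 10 to 18 N to carry it along. It rests on felt that gives 1 mm per 10 N.
- lid_mark (a point): A point fixed to the caddy (it does not move with the lid), at caddy x = +41 mm, y = 0, 45 mm above the worktop; axes as the caddy's. When shut, the bare part of the lid spans 49 mm either way from it along caddy x. The lid's top is level but lies anywhere from 11 mm below to 11 mm above this point, different each time and not reported: feel or look for it.
- well (a point): Centre of the floor of the uncovered opening (caddy x = +51 mm, y = 0, 6 mm above the worktop); axes as the caddy's. With the lid fully open the opening is 78 mm along caddy x and 136 mm along caddy y. The rim is 56 mm above this point.
- shaker_centre (a point): Centre of the sugar shaker, half-way up its height: a plain white round shaker with a domed top, 49 mm in diameter, 88 mm high, 150 g, standing upright and loose on the worktop; the centre is 44 mm above its foot. z up along the shaker. It stands in a row with the two spice jars, in any of three places, about 120 mm apart.
- cinnamon_jar: Spice jar with a pale lid, 47 mm in diameter, 98 mm high, loose; origin at its foot. Leave it alone.
- cocoa_jar: Spice jar with a dark brown lid, 44 mm in diameter, 105 mm high, loose; origin at its foot. Leave it alone.
- tape_roll: Roll of tape lying flat on the worktop just left of the caddy, 61 mm in diameter, 16 mm high, loose; origin at its underside. Leave it alone.
Not all that is in view belongs to the job. What is shaped like the part that bears shaker_centre but green or red is not meant.

How it is judged:
By the outcome, as a careful person would: the job done as asked, in the order asked, and still so for the second after the job is handed in, with the robot touching nothing.
It also fails if it takes over 61 s, if anything falls off the work surface, if the arm or the gripper's body presses on something with over 40 N, if the wrist force passes 120 N, or if a joint passes its speed limit or range.

ROBOT

A 7-joint arm with a two-finger parallel gripper is mounted at the origin on a cart in front of the work surface, level with it; the furniture and walls round the work are solid. World frame = base frame: x ahead of the robot, y to its left, z up, the work surface at z = 0. Lengths are in m, angles in rad, forces in N, time in s.
With the tool pointing down it reaches from about 0.4 to 0.85 m from the base axis. Payload 6.9 kg.
Tool frame: the origin (TCP) lies at the very end of the fingers, on their centre line; the grasp point (between the pads) lies 19 mm behind it; z points along the fingers, y is the line along which they close (so a half turn about z gives the same grasp; the last joint's range is limited). The gripper opens to 85 mm and grips with 20 to 120 N. Pads are 22 mm wide; open, the fingers measure 114 mm over their backs; the gripper's body (76 mm by 85 mm) begins 54 mm behind the grasp point. The pads swing forward as they close: fully open they stand 13 mm farther back than shut.
Start: joints at [-1.052, 0.507, -0.238, 1.5, 0.126, 1.149, -0.155], TCP at [0.251, 0.572, 0.21] pointing down, gripper open.
Joint ranges: [-3.08, 3.08], [-0.24, 2.05], [-1.43, 1.35], [0, 2.5], [-1.52, 4.66], [0.17, 1.96], [-2.89, 2.89]. Speed limits (rad/s): [2.39, 2.39, 3.14, 3.14, 3.14, 3.14, 3.14].

INTERFACE

Orientations are given as [roll, pitch, yaw] about the fixed x, y, z axes, in that order (R = Rz(yaw) Ry(pitch) Rx(roll)).
In Python, from bench import arm gives the robot as it stands.
- The arm moves only by the tool step_arm, never from a script. Its arguments are lists of equal length, an entry for each row: "slide": the shift along the tool's x, y, z each as a share of 20 mm, from -1 to 1, a list of three; "turn": the turn about the tool's z as a share of 5 degrees, from -1 to 1; "hand": the opening in per cent of the stroke, from 0 (shut) to 100 (fully open). In form: {"slide": [[x, y, z], ...], "turn": [turn, ...], "hand": [hand, ...]}. A call has 1 to 5 rows; each row shifts and turns the commanded pose from where the row before left it, along the tool's axes as they then stand; what a row does not reach is not made up. A row lasts 1/8 s, in which the tool goes at most 62.5 mm and 10.7 degrees, less where a joint would pass 70% of its speed; a pose out of reach is approached as far as the arm can. A call with a number of a shift or a turn outside -1 to 1 is refused whole. A call with a gripper value outside its range is refused whole. The fingers move at their own pace and stop on an object; "newtons" is the grip in N (left out, the last holds). Time passes only in rows, so rows that do not move let the fingers close. It gives the time, the measured TCP pose, the force, the opening and the grip force at its end, in the units of the state.
- arm.get_state(): the state, without advancing time (a new reading comes with each control period).
- arm.camera(name): name is "side" or "top"; returns (picture, depth): 420x560x3 uint8, blue, green, red; 420x560 float32, m along the optical axis (not along the pixel's ray), 0 where there is no reading.
- arm.camera_params(name): a dict with "fx", "fy", "cx", "cy" (pixels), "R" (3x3) and "t" (3): a world point X has camera coordinates R X + t. Camera axes: x right, y down, z forward; pixel columns grow to the right and rows downward; lengths in m; the calibration is good to about 2 mm. A picture is of the moment at which its call begins. camera_params takes no time and is no camera call.
- arm.job_done(): hands the job in; it is judged then, once.
The state is a dict: "clock": time; "joint_positions": joint angles; "joint_velocities": joint speeds; "joint_efforts": joint torques, N m; "eef_pos": TCP position; "tcp_rot": TCP orientation; "ft_force": force on the tool from outside, world axes, zero at the start; "moment": the same for the moment, N m; "grip_width": finger opening in m; "finger_force": force on a finger pad.
Only numpy, scipy, OpenCV 4.12 (cv2) and the standard library are available. Lean on these libraries where they do the work, as an engineer would, in place of code of your own. Each camera call takes 0.05 s, during which the arm holds its last target. There are 200 camera calls.

## Working session

There is one attempt and no reset: what is moved stays moved. The work goes in short steps, Python scripts to look and compute and a tool call to move; the robot and the scene stay as the last step left them, time stands still between calls to the robot, and variables do not carry over. Pictures are saved under pics/ and viewed, at most 10 in all, crops included, and the job is handed in when it is done.

Besides the shell and the picture viewer there is one more tool, called by a JSON object that holds its "fn" and its "kwargs". step_arm: Moves the arm, as the interface text tells. Its arguments: {"type":"object","properties":{"slide":{"type":"array","items":{"type":"array","items":{"type":"number"}}},"turn":{"type":"array","items":{"type":"number"}},"hand":{"type":"array","items":{"type":"number"}},"newtons":{"type":"number"}},"required":["slide","turn","hand"]}

```bash
mkdir -p pics
cat > h.py <<'E'
import numpy as np,cv2
from bench import arm
def snap(name,f):
    p,d=arm.camera(name); cv2.imwrite(f'pics/{f}.png',p); np.save(f'pics/{f}.npy',d); return p,d
def w(name,d,u,v,z=None):
    c=arm.camera_params(name);R=np.array(c['R']);t=np.array(c['t'])
    r=np.array([(u-c['cx'])/c['fx'],(v-c['cy'])/c['fy'],1.])
    if z is None: return R.T@(r*d[int(v),int(u)]-t)
    o=-R.T@t; k=R.T@r; return o+k*(z-o[2])/k[2]
E
python3 - <<'E'
from h import *
a,_=snap('top','t0');b,_=snap('side','s0')
s=arm.get_state();print(s['eef_pos'],s['tcp_rot'],s['ft_force'],s['clock'])
for n in('top','side'):
    c=arm.camera_params(n);print(n,c['fx'],-np.array(c['R']).T@np.array(c['t']),np.array(c['R'])[2])
E
```

```text
[0.25062533 0.57203065 0.20902779] [-3.13998273e+00  4.45723997e-05  2.72879081e+00] [-0.53251167  0.8132446  -0.35607763] 0.1
top 412.8845463000412 [0.33076801 0.21417772 1.4042405 ] [ 1.13891033e-01 -7.51212198e-04 -9.93492963e-01]
side 417.9359997332354 [0.44633751 1.31497533 0.86084504] [ 0.03053315 -0.80551797 -0.5917842 ]
```

View pics/t0.png

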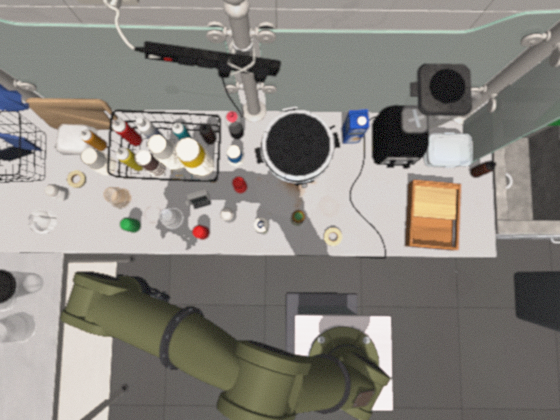

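View pics/s0.png

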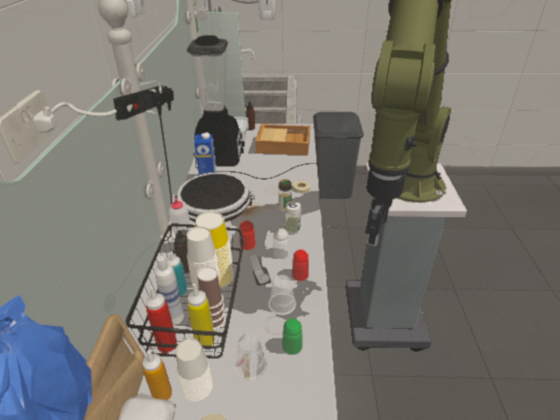

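The top view shows the caddy at about (434,215), the tape at (332,236), the cocoa jar at (297,216), the pale-lidded jar at (261,226) and the plain white shaker at (228,214). The side view agrees: shaker at (281,242), behind which stand the two jars. I'll enlarge these next.

Run:
```python
from h import *
a=cv2.imread('pics/t0.png');d=np.load('pics/t0.npy')
l=cv2.resize(a[190:250,205:345],None,fx=5.5,fy=5.5,interpolation=2)[:, :780]
r=cv2.resize(a[170:260,395:475],None,fx=6,fy=6,interpolation=2)
cv2.imwrite('pics/c1.png',cv2.resize(a[190:250,205:285],None,fx=7,fy=7,interpolation=2));cv2.imwrite('pics/c2.png',r)
for u,v in[(228,214),(261,226),(297,216),(332,229),(434,205),(434,235),(340,370)]:print(u,v,w('top',d,u,v).round(3),d[v,u])
```

```text
228 214 [0.475 0.379 0.09 ] 1.3219554
261 226 [0.437 0.273 0.103] 1.3048866
297 216 [0.469 0.159 0.106] 1.3061169
332 229 [0.436 0.037 0.015] 1.3922117
434 205 [ 0.517 -0.297  0.049] 1.3680148
434 235 [ 0.419 -0.304  0.022] 1.3839058
340 370 [0.105 0.085 0.515] 0.85817707
```

View pics/c2.png

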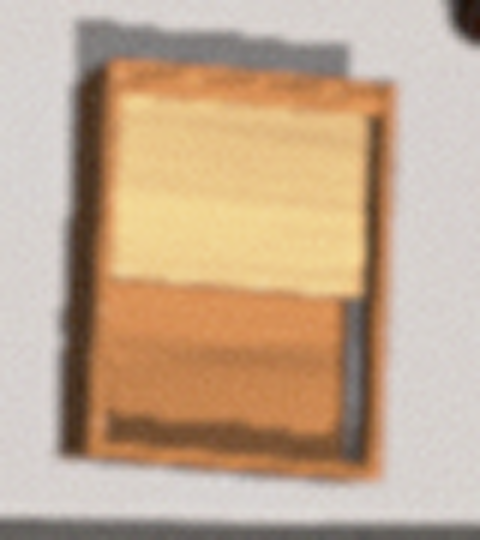

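View pics/c1.png

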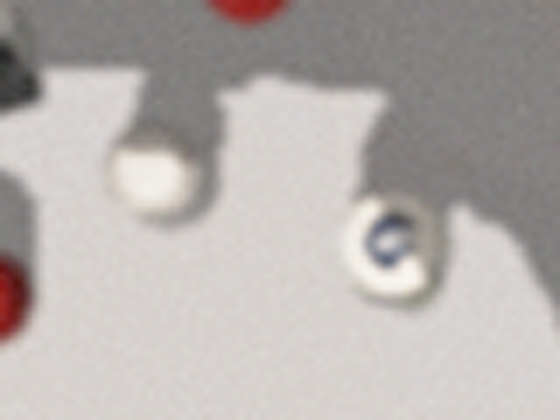

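The crop shows the caddy rim corners at crop px (105,62), (397,82), (382,478), (90,456), with the lid paler at the far end. In the other crop the shaker's dome centre is near (155,175), i.e. full-image (227,215).

Run:
```python
from h import *
d=np.load('pics/t0.npy')
P=[w('top',d,395+u/6-.4,170+v/6-.4,.062)[:2] for u,v in[(105,62),(397,82),(382,478),(90,456)]]
P=np.array(P);print(P.round(3));print([np.linalg.norm(P[i]-P[i-1]).round(3) for i in range(4)])
c=P.mean(0);e=P[0]+P[1]-P[2]-P[3];f=P[0]+P[3]-P[1]-P[2]
yaw=np.arctan2(e[1],e[0]);yaw2=np.arctan2(-f[0],f[1]);print('c',c,yaw,yaw2)
y=(yaw+yaw2)/2;R=np.array([[np.cos(y),-np.sin(y)],[np.sin(y),np.cos(y)]])
print('mark',c+R@[.041,0],'well',c+R@[.051,0])
L=np.array([w('top',d,u,v) for u in range(425,446,2) for v in range(191,212,2)]);print('lid z',np.median(L[:,2]),L[:,2].std())
Q=np.array([w('top',d,u,v) for u in range(215,243) for v in range(202,228)]);Q=Q[Q[:,2]>.02]
for lo in(.03,.07,.08):
    q=Q[Q[:,2]>lo]; print(lo,len(q),q.mean(0).round(4),q.min(0).round(3),q.max(0).round(3))
d2=d
s,ds=snap('side','s1')
for n in [ds]:
    pts=np.array([w('side',n,u,v) for u in range(262,302) for v in range(222,268)]);pts=pts[(pts[:,2]>.02)&(np.hypot(pts[:,0]-.473,pts[:,1]-.378)<.045)]
    print(len(pts),pts.min(0).round(3),pts.max(0).round(3))
    from scipy.optimize import least_squares
    q=pts[(pts[:,2]<.065)]
    r=least_squares(lambda p:np.hypot(q[:,0]-p[0],q[:,1]-p[1])-.0245,[.47,.37],loss='soft_l1',f_scale=.002);print('side fit',r.x,r.cost)
```

```text
[[ 0.598 -0.222]
 [ 0.589 -0.383]
 [ 0.371 -0.366]
 [ 0.381 -0.209]]
[np.float64(0.217), np.float64(0.161), np.float64(0.218), np.float64(0.158)]
c [ 0.48482873 -0.2950128 ] -0.06981331398859106 -0.06147461329237617
mark [ 0.52574042 -0.29770227] well [ 0.53571888 -0.29835824]
lid z 0.045789557452351755 0.002509673890225949
0.03 177 [0.4748 0.3836 0.0853] [0.331 0.214 0.033] [0.499 0.407 1.404]
0.07 138 [0.4766 0.3855 0.094 ] [0.331 0.214 0.072] [0.499 0.407 1.404]
0.08 111 [0.4762 0.3856 0.0982] [0.331 0.214 0.08 ] [0.499 0.406 1.404]
350 [0.455 0.373 0.02 ] [0.499 0.413 0.089]
side fit [0.47815244 0.38435824] 0.00022592328525361025
```

{"fn": "step_arm", "kwargs": {"slide": [[0, -1, 0], [-0.5, -1, 0], [-0.6, -1, 0], [-0.6, -1, 0], [-0.6, -1, 0]], "turn": [-1, -1, -1, -1, 0], "hand": [0, 0, 0, 0, 0]}}

```text
clock: 0.78
eef_pos: [0.2724, 0.4665, 0.2096]
tcp_rot: [-3.141, -0.0, 3.079]
ft_force: [0.6, 0.5, -0.2]
grip_width: 0.0001
finger_force: 0.0
```

{"fn": "step_arm", "kwargs": {"slide": [[-0.6, -1, 0], [-0.6, -1, 0], [-0.6, -1, 0], [-0.6, -1, 0], [-0.6, -1, 0]], "turn": [0, 0, 0, 0, 0], "hand": [0, 0, 0, 0, 0]}}

```text
clock: 1.4
eef_pos: [0.326, 0.363, 0.2096]
tcp_rot: [-3.141, -0.0, 3.078]
ft_force: [0.1, -1.4, -0.3]
grip_width: -0.0004
finger_force: 0.0
```

{"fn": "step_arm", "kwargs": {"slide": [[-0.6, -1, 0], [-0.6, -1, 0], [-0.6, -1, 0], [-0.6, -1, 0], [-0.6, -1, 0]], "turn": [0, 0, 0, 0, 0], "hand": [0, 0, 0, 0, 0]}}

```text
clock: 2.02
eef_pos: [0.3795, 0.2594, 0.2097]
tcp_rot: [-3.141, -0.0, 3.078]
ft_force: [0.8, -0.3, 0.3]
grip_width: -0.0003
finger_force: 0.0
```

{"fn": "step_arm", "kwargs": {"slide": [[-0.35, -1, 0], [-0.35, -1, 0], [-0.35, -1, 0], [-0.35, -1, 0], [-0.35, -1, 0]], "turn": [0, 0, 0, 0, 0], "hand": [0, 0, 0, 0, 0]}}

```text
clock: 2.65
eef_pos: [0.4079, 0.1574, 0.2097]
tcp_rot: [-3.141, -0.0, 3.078]
ft_force: [-0.6, -0.9, 0.7]
grip_width: -0.0001
finger_force: 0.0
```

{"fn": "step_arm", "kwargs": {"slide": [[-0.35, -1, 0], [-0.35, -1, 0], [-0.35, -1, 0], [-0.35, -1, 0], [-0.35, -1, 0]], "turn": [0, 0, 0, 0, 0], "hand": [0, 0, 0, 0, 0]}}

```text
clock: 3.28
eef_pos: [0.4364, 0.0554, 0.2097]
tcp_rot: [-3.141, -0.0, 3.078]
ft_force: [0.3, 0.1, 0.5]
grip_width: -0.0001
finger_force: 0.0
```

{"fn": "step_arm", "kwargs": {"slide": [[-0.35, -1, 0], [-0.35, -1, 0], [-0.35, -1, 0], [-0.35, -1, 0], [-0.35, -1, 0]], "turn": [0, 0, 0, 0, 0], "hand": [0, 0, 0, 0, 0]}}

```text
clock: 3.9
eef_pos: [0.4649, -0.0466, 0.2097]
tcp_rot: [-3.142, -0.0, 3.078]
ft_force: [-0.1, 0.1, 0.4]
grip_width: 0.0
finger_force: 0.0
```

{"fn": "step_arm", "kwargs": {"slide": [[-0.35, -1, 0.2], [-0.35, -1, 0.2], [-0.35, -1, 0.2], [-0.35, -1, 0.2], [-0.35, -1, 0.2]], "turn": [0, 0, 0, 0, 0], "hand": [0, 0, 0, 0, 0]}}

```text
clock: 4.53
eef_pos: [0.4935, -0.1485, 0.1895]
tcp_rot: [3.141, -0.0, 3.078]
ft_force: [0.1, 0.8, -1.1]
grip_width: -0.0002
finger_force: 0.0
```

{"fn": "step_arm", "kwargs": {"slide": [[-0.35, -1, 0.5], [-0.35, -1, 0.5], [-0.35, -1, 0.5], [-0.35, -1, 0.5], [-0.35, -1, 0.5]], "turn": [0, 0, 0, 0, 0], "hand": [0, 0, 0, 0, 0]}}

```text
clock: 5.15
eef_pos: [0.5224, -0.2513, 0.139]
tcp_rot: [3.142, -0.0, 3.078]
ft_force: [-0.0, -0.2, -0.3]
grip_width: -0.0001
finger_force: 0.0
```

{"fn": "step_arm", "kwargs": {"slide": [[0, -1, 0.8], [-0.1, -1, 0.8], [0, -0.3, 0.8], [0, 0, 0.8], [0, 0, 0.5]], "turn": [0, 0, 0, 0, 0], "hand": [0, 0, 0, 0, 0]}}

```text
clock: 5.78
eef_pos: [0.521, -0.2947, 0.0645]
tcp_rot: [3.14, -0.001, 3.079]
ft_force: [-0.7, -0.2, -0.6]
grip_width: 0.0003
finger_force: 0.0
```

{"fn": "step_arm", "kwargs": {"slide": [[0, 0, 0.1], [0, 0, 0.1], [0, 0, 0.1], [0, 0, 0.05], [0, 0, 0]], "turn": [0, 0, 0, 0, 0], "hand": [0, 0, 0, 0, 0]}}

```text
clock: 6.4
eef_pos: [0.5212, -0.296, 0.0589]
tcp_rot: [-3.141, 0.0, 3.078]
ft_force: [0.6, 0.1, -0.4]
grip_width: 0.0001
finger_force: 0.0
```

{"fn": "step_arm", "kwargs": {"slide": [[0, 0, 0.1], [0, 0, 0.1], [0, 0, 0.1], [0, 0, 0]], "turn": [0, 0, 0, 0], "hand": [0, 0, 0, 0]}}

```text
clock: 6.9
eef_pos: [0.521, -0.2959, 0.0525]
tcp_rot: [3.141, -0.0, 3.078]
ft_force: [0.0, -0.2, 0.4]
grip_width: 0.0001
finger_force: 0.0
```

{"fn": "step_arm", "kwargs": {"slide": [[0, 0, 0.1], [0, 0, 0.05], [0, 0, 0]], "turn": [0, 0, 0], "hand": [0, 0, 0]}}

```text
clock: 7.28
eef_pos: [0.5211, -0.2959, 0.0497]
tcp_rot: [3.142, -0.0, 3.078]
ft_force: [-0.2, -0.6, 1.0]
grip_width: -0.0001
finger_force: 0.0
```

{"fn": "step_arm", "kwargs": {"slide": [[0, 0, 0.05], [0, 0, 0.05], [0, 0, 0]], "turn": [0, 0, 0], "hand": [0, 0, 0]}}

```text
clock: 7.65
eef_pos: [0.5211, -0.2959, 0.0477]
tcp_rot: [3.142, -0.0, 3.078]
ft_force: [0.4, -0.5, 0.5]
grip_width: 0.0003
finger_force: 0.0
```

{"fn": "step_arm", "kwargs": {"slide": [[0, 0, 0.05], [0, 0, 0.05], [0, 0, 0]], "turn": [0, 0, 0], "hand": [0, 0, 0]}}

```text
clock: 8.02
eef_pos: [0.5211, -0.2959, 0.0457]
tcp_rot: [3.142, -0.0, 3.078]
ft_force: [0.3, 0.8, -0.0]
grip_width: -0.0003
finger_force: 0.0
```

{"fn": "step_arm", "kwargs": {"slide": [[0, 0, 0.05], [0, 0, 0.05], [0, 0, 0]], "turn": [0, 0, 0], "hand": [0, 0, 0]}}

```text
clock: 8.4
eef_pos: [0.5211, -0.2959, 0.0437]
tcp_rot: [3.142, -0.0, 3.078]
ft_force: [-0.1, 0.0, -0.3]
grip_width: -0.0001
finger_force: 0.0
```

{"fn": "step_arm", "kwargs": {"slide": [[0, 0, 0.05], [0, 0, 0.05], [0, 0, 0]], "turn": [0, 0, 0], "hand": [0, 0, 0]}}

```text
clock: 8.78
eef_pos: [0.5211, -0.2959, 0.0417]
tcp_rot: [3.142, -0.0, 3.078]
ft_force: [0.5, -0.0, 0.7]
grip_width: 0.0001
finger_force: 0.0
```

{"fn": "step_arm", "kwargs": {"slide": [[0, 0, 0.05], [0, 0, 0.05], [0, 0, 0]], "turn": [0, 0, 0], "hand": [0, 0, 0]}}

```text
clock: 9.15
eef_pos: [0.5211, -0.2959, 0.0397]
tcp_rot: [3.142, -0.0, 3.078]
ft_force: [0.2, 0.3, 0.0]
grip_width: 0.0001
finger_force: 0.0
```

{"fn": "step_arm", "kwargs": {"slide": [[0, 0, 0.05], [0, 0, 0.05], [0, 0, 0]], "turn": [0, 0, 0], "hand": [0, 0, 0]}}

```text
clock: 9.52
eef_pos: [0.5211, -0.296, 0.0377]
tcp_rot: [3.142, -0.0, 3.078]
ft_force: [-1.4, 0.3, 0.4]
grip_width: -0.0001
finger_force: 0.0
```

{"fn": "step_arm", "kwargs": {"slide": [[0, 0, 0.05], [0, 0, 0.05], [0, 0, 0]], "turn": [0, 0, 0], "hand": [0, 0, 0]}}

```text
clock: 9.9
eef_pos: [0.5211, -0.2959, 0.0357]
tcp_rot: [3.142, -0.0, 3.078]
ft_force: [1.5, -0.3, 0.5]
grip_width: -0.0
finger_force: 0.0
```

Run:
```python
from h import *
s,d=snap('side','s2');a,dt=snap('top','t2')
l=cv2.resize(s[105:165,240:320],None,fx=5,fy=5,interpolation=2);r=cv2.resize(a[170:260,395:475],None,fx=4,fy=4,interpolation=2)[:300]
cv2.imwrite('pics/c3.png',np.hstack([l,r]))
d0=np.load('pics/s1.npy')
for u,v in[(265,133),(272,133),(280,133),(272,140),(272,146),(300,135)]:print(u,v,w('side',d0,u,v).round(3))
L=np.array([w('side',d0,u,v) for u in range(264,284,2) for v in range(131,142,2)]);print(np.median(L,0),L[:,2].std())
```

```text
265 133 [ 0.562 -0.313  0.05 ]
272 133 [ 0.533 -0.322  0.046]
280 133 [ 0.498 -0.323  0.045]
272 140 [ 0.53  -0.263  0.043]
272 146 [ 0.529 -0.224  0.035]
300 135 [ 0.411 -0.344  0.025]
[ 0.52676382 -0.29767337  0.04643324] 0.005746222043023427
```

View pics/c3.png

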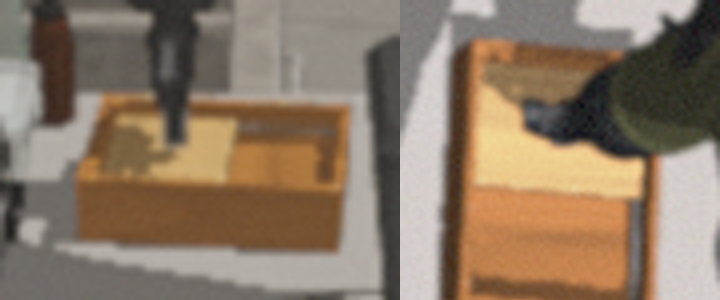

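The side crop shows the closed fingertips at (175,145) right over the lid, their shadow nearly meeting them; so contact should be very near.

{"fn": "step_arm", "kwargs": {"slide": [[0, 0, 0.05], [0, 0, 0]], "turn": [0, 0], "hand": [0, 0]}}

```text
clock: 10.25
eef_pos: [0.5211, -0.296, 0.0347]
tcp_rot: [3.142, -0.0, 3.078]
ft_force: [0.8, 0.1, -1.1]
grip_width: -0.0
finger_force: 0.0
```

{"fn": "step_arm", "kwargs": {"slide": [[0, 0, 0.05], [0, 0, 0]], "turn": [0, 0], "hand": [0, 0]}}

```text
clock: 10.5
eef_pos: [0.5211, -0.2959, 0.0337]
tcp_rot: [3.142, -0.0, 3.078]
ft_force: [-0.1, -0.6, 0.7]
grip_width: -0.0001
finger_force: 0.0
```

{"fn": "step_arm", "kwargs": {"slide": [[0, 0, 0.05], [0, 0, 0]], "turn": [0, 0], "hand": [0, 0]}}

```text
clock: 10.75
eef_pos: [0.5211, -0.296, 0.0327]
tcp_rot: [3.142, -0.0, 3.078]
ft_force: [0.1, -0.3, 1.1]
grip_width: -0.0003
finger_force: 0.0
```

{"fn": "step_arm", "kwargs": {"slide": [[0, 0, 0.05], [0, 0, 0]], "turn": [0, 0], "hand": [0, 0]}}

```text
clock: 11.0
eef_pos: [0.5211, -0.2959, 0.0317]
tcp_rot: [3.142, -0.0, 3.078]
ft_force: [-0.1, -0.5, -0.3]
grip_width: 0.0002
finger_force: 0.0
```

Run:
```python
from h import *
s,d=snap('side','s3');st=arm.get_state();print({k:np.round(st[k],3) for k in('joint_efforts','moment','ft_force','eef_pos')})
cv2.imwrite('pics/c4.png',cv2.resize(s[110:150,255:305],None,fx=14,fy=14,interpolation=2))
c=arm.camera_params('side')
for z in(.0317,.045):
  q=np.array(c['R'])@[.521,-.296,z]+c['t'];print(q[0]/q[2]*c['fx']+c['cx'],q[1]/q[2]*c['fy']+c['cy'])
# finger pixels
for v in range(118,146,2): print(v,w('side',d,275,v).round(3))
```

```text
{'joint_efforts': array([-2.0000e-03, -6.4468e+01,  8.4500e-01, -1.7909e+01,  1.0000e-02,
       -3.0000e-03, -0.0000e+00]), 'moment': array([0.051, 0.03 , 0.015]), 'ft_force': array([-0.196,  0.842,  0.396]), 'eef_pos': array([ 0.521, -0.296,  0.032])}
274.55203428572037 138.69190901034628
274.50086223362547 135.88428876075713
118 [ 0.516 -0.261  0.143]
120 [ 0.515 -0.24   0.144]
122 [ 0.515 -0.231  0.14 ]
124 [ 0.516 -0.244  0.125]
126 [ 0.517 -0.27   0.103]
128 [ 0.518 -0.28   0.09 ]
130 [ 0.518 -0.28   0.08 ]
132 [ 0.518 -0.285  0.069]
134 [ 0.518 -0.278  0.063]
136 [ 0.519 -0.299  0.043]
138 [ 0.518 -0.271  0.048]
140 [ 0.517 -0.256  0.046]
142 [ 0.516 -0.217  0.058]
144 [ 0.516 -0.224  0.045]
```

View pics/c4.png

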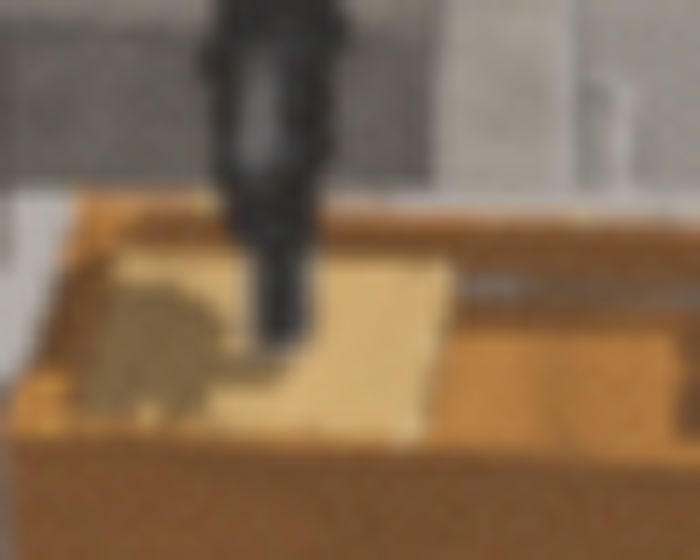

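The crop shows the fingertip at (280,350), i.e. full-image row 135. The reported TCP projects to row 138.7, so the real tip is about 15 mm higher than reported and still just above the lid. I'll keep feeling downwards.

{"fn": "step_arm", "kwargs": {"slide": [[0, 0, 0.05], [0, 0, 0]], "turn": [0, 0], "hand": [0, 0]}}

```text
clock: 11.3
eef_pos: [0.5211, -0.2959, 0.0307]
tcp_rot: [3.142, -0.0, 3.078]
ft_force: [-0.1, 0.6, -0.7]
grip_width: 0.0
finger_force: 0.0
```

{"fn": "step_arm", "kwargs": {"slide": [[0, 0, 0.05], [0, 0, 0]], "turn": [0, 0], "hand": [0, 0]}}

```text
clock: 11.55
eef_pos: [0.5211, -0.2959, 0.0297]
tcp_rot: [3.142, -0.0, 3.078]
ft_force: [0.4, 0.3, 0.6]
grip_width: 0.0
finger_force: 0.0
```

{"fn": "step_arm", "kwargs": {"slide": [[0, 0, 0.05], [0, 0, 0]], "turn": [0, 0], "hand": [0, 0]}}

```text
clock: 11.8
eef_pos: [0.5211, -0.2959, 0.0287]
tcp_rot: [3.142, -0.0, 3.078]
ft_force: [0.1, 0.0, -0.3]
grip_width: -0.0002
finger_force: 0.0
```

{"fn": "step_arm", "kwargs": {"slide": [[0, 0, 0.05], [0, 0, 0]], "turn": [0, 0], "hand": [0, 0]}}

```text
clock: 12.05
eef_pos: [0.5211, -0.2959, 0.0277]
tcp_rot: [3.142, -0.0, 3.078]
ft_force: [-0.4, 0.8, 0.2]
grip_width: 0.0003
finger_force: 0.0
```

{"fn": "step_arm", "kwargs": {"slide": [[0, 0, 0.05], [0, 0, 0]], "turn": [0, 0], "hand": [0, 0]}}

```text
clock: 12.3
eef_pos: [0.5211, -0.2959, 0.0267]
tcp_rot: [3.142, -0.0, 3.078]
ft_force: [-0.6, -0.4, -0.3]
grip_width: 0.0001
finger_force: 0.0
```

{"fn": "step_arm", "kwargs": {"slide": [[0, 0, 0.05], [0, 0, 0]], "turn": [0, 0], "hand": [0, 0]}}

```text
clock: 12.55
eef_pos: [0.5211, -0.2959, 0.0257]
tcp_rot: [3.142, -0.0, 3.078]
ft_force: [0.3, -0.3, 0.4]
grip_width: 0.0001
finger_force: 0.0
```

Run:
```python
from h import *
snap('side','s4');st=arm.get_state();print(np.round(st['joint_efforts'],2),np.round(st['ft_force'],2))
for f in('s2','s3','s4'):
    g=cv2.imread(f'pics/{f}.png').astype(int).sum(2)
    print(f,g[128:146,273:276].mean(1).astype(int),'shadow',g[137,266:280])
c=arm.camera_params('side')
for z in(.0257,):
  q=np.array(c['R'])@[.521,-.296,z]+c['t'];print(q[1]/q[2]*c['fy']+c['cy'])
```

```text
[-0.000e+00 -6.469e+01  8.600e-01 -1.764e+01  1.000e-02 -0.000e+00
 -0.000e+00] [-0.05  0.41  0.49]
s2 [175 184 188 186 202 273 367 366 367 437 486 487 444 345 258 239 242 247] shadow [288 291 287 304 344 356 365 387 446 478 490 492 492 494]
s3 [175 190 191 188 192 198 263 322 344 409 477 486 442 344 263 240 240 246] shadow [294 292 285 304 349 359 364 366 401 461 493 494 494 490]
s4 [150 167 187 184 186 178 182 237 337 413 479 486 443 350 258 239 240 242] shadow [286 291 290 292 310 343 368 372 405 462 482 489 493 495]
139.95044166336953
```

{"fn": "step_arm", "kwargs": {"slide": [[0, 0, 0.05], [0, 0, 0]], "turn": [0, 0], "hand": [0, 0]}}

```text
clock: 12.85
eef_pos: [0.5212, -0.296, 0.0249]
tcp_rot: [-3.141, 0.0, 3.078]
ft_force: [0.1, 0.1, 1.6]
grip_width: 0.0003
finger_force: 0.7
```

{"fn": "step_arm", "kwargs": {"slide": [[0, 0, 0.05], [0, 0, 0]], "turn": [0, 0], "hand": [0, 0]}}

```text
clock: 13.1
eef_pos: [0.5213, -0.296, 0.0243]
tcp_rot: [-3.141, 0.0, 3.078]
ft_force: [-1.8, 0.6, 5.7]
grip_width: -0.0001
finger_force: 3.1
```

{"fn": "step_arm", "kwargs": {"slide": [[0, 0, 0.05], [0, 0, 0.05], [0, 0, 0]], "turn": [0, 0, 0], "hand": [0, 0, 0]}}

```text
clock: 13.48
eef_pos: [0.5213, -0.2961, 0.0233]
tcp_rot: [-3.141, 0.001, 3.078]
ft_force: [-4.1, 1.9, 15.2]
grip_width: 0.0
finger_force: 7.5
```

{"fn": "step_arm", "kwargs": {"slide": [[0.2, 0, 0], [0.25, 0, 0], [0.25, 0, 0]], "turn": [0, 0, 0], "hand": [0, 0, 0]}}

```text
clock: 13.85
eef_pos: [0.512, -0.296, 0.024]
tcp_rot: [-3.139, 0.009, 3.079]
ft_force: [6.9, -1.0, 9.1]
grip_width: -0.0003
finger_force: 4.5
```

{"fn": "step_arm", "kwargs": {"slide": [[0.2, 0, 0.07], [0.25, 0, 0], [0.25, 0, 0]], "turn": [0, 0, 0], "hand": [0, 0, 0]}}

```text
clock: 14.22
eef_pos: [0.4992, -0.2952, 0.0234]
tcp_rot: [-3.139, 0.012, 3.079]
ft_force: [7.9, 1.5, 14.3]
grip_width: -0.0001
finger_force: 7.3
```

{"fn": "step_arm", "kwargs": {"slide": [[0.3, 0, 0], [0.3, 0, 0], [0.3, 0, 0], [0.3, 0, 0]], "turn": [0, 0, 0, 0], "hand": [0, 0, 0, 0]}}

```text
clock: 14.72
eef_pos: [0.4753, -0.2933, 0.0233]
tcp_rot: [-3.139, 0.011, 3.08]
ft_force: [8.0, 1.9, 15.0]
grip_width: -0.0003
finger_force: 7.7
```

Run:
```python
from h import *
snap('side','s5')
for f in('s4','s5'):
    g=cv2.imread(f'pics/{f}.png').astype(int)
    for v in(131,137): print(f,v,g[v,276:304,0])
```

```text
s4 131 [ 77  98 110 113 113 114 112 113 113 112  98  73  63  62  65  65  59  56
  56  57  61  58  64  61  62  70  73  77]
s4 137 [115 114 115 116 111 112 112 112 108  94  73  67  67  68  64  67  62  61
  61  62  64  62  62  63  62  64  64  53]
s5 131 [ 63  68  75  81  99 107 109 103  70  48  50  80 106 114 113 113 115 116
 123  97  77  73  78  79  83  87  92  94]
s5 137 [ 66  69  69  67  68  68  73  90  99  93  97 101 110 111 115 112 115 114
  86  67  57  59  62  64  62  68  65  54]
```

{"fn": "step_arm", "kwargs": {"slide": [[0.3, 0, 0], [0.3, 0, 0], [0.3, 0, 0], [0.3, 0, 0]], "turn": [0, 0, 0, 0], "hand": [0, 0, 0, 0]}}

```text
clock: 15.28
eef_pos: [0.4513, -0.2915, 0.0231]
tcp_rot: [-3.139, 0.011, 3.08]
ft_force: [8.0, 2.6, 16.2]
grip_width: 0.0001
finger_force: 8.2
```

{"fn": "step_arm", "kwargs": {"slide": [[0.25, 0, 0], [0.15, 0, 0], [0.1, 0, 0]], "turn": [0, 0, 0], "hand": [0, 0, 0]}}

```text
clock: 15.65
eef_pos: [0.4412, -0.2907, 0.0231]
tcp_rot: [-3.139, 0.011, 3.08]
ft_force: [7.7, 4.2, 16.3]
grip_width: 0.0001
finger_force: 8.4
```

{"fn": "step_arm", "kwargs": {"slide": [[0.1, 0, 0], [0.1, 0, 0], [0.1, 0, 0]], "turn": [0, 0, 0], "hand": [0, 0, 0]}}

```text
clock: 16.02
eef_pos: [0.4353, -0.2903, 0.023]
tcp_rot: [-3.139, 0.01, 3.08]
ft_force: [7.8, 4.4, 16.7]
grip_width: -0.0001
finger_force: 8.5
```

{"fn": "step_arm", "kwargs": {"slide": [[0.1, 0, 0], [0.1, 0, 0], [0, 0, 0]], "turn": [0, 0, 0], "hand": [0, 0, 0]}}

```text
clock: 16.4
eef_pos: [0.4309, -0.29, 0.0229]
tcp_rot: [-3.139, 0.01, 3.08]
ft_force: [6.6, 3.4, 18.2]
grip_width: 0.0
finger_force: 8.7
```

{"fn": "step_arm", "kwargs": {"slide": [[0.1, 0, -0.02], [0.1, 0, 0], [0, 0, 0]], "turn": [0, 0, 0], "hand": [0, 0, 0]}}

```text
clock: 16.77
eef_pos: [0.4267, -0.2897, 0.0231]
tcp_rot: [-3.14, 0.009, 3.08]
ft_force: [7.0, 4.8, 16.1]
grip_width: 0.0001
finger_force: 7.9
```

Run:
```python
from h import *
s,_=snap('side','s6');cv2.imwrite('pics/c6.png',cv2.resize(s[110:160,250:320],None,fx=11,fy=11,interpolation=2))
```

```text
(no output)
```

View pics/c6.png

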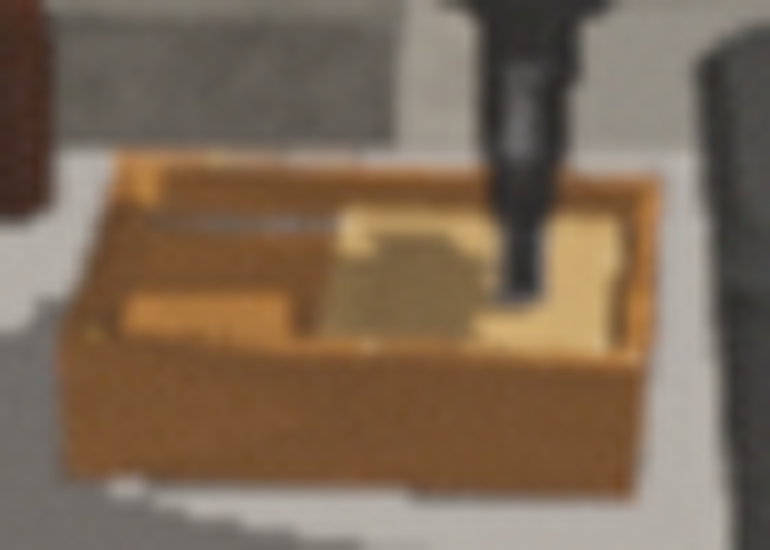

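The lid is nearly open: its near edge is at about crop x 605–620, close to the near wall at 625–640. I'll keep dragging to the stop.

{"fn": "step_arm", "kwargs": {"slide": [[0.1, 0, 0], [0.1, 0, 0], [0, 0, 0]], "turn": [0, 0, 0], "hand": [0, 0, 0]}}

```text
clock: 17.2
eef_pos: [0.4226, -0.2893, 0.0231]
tcp_rot: [-3.14, 0.009, 3.08]
ft_force: [5.8, 4.4, 15.6]
grip_width: 0.0
finger_force: 8.0
```

Run:
```python
from h import *
snap('side','s7')
for f in('s5','s6','s7'):
    g=cv2.imread(f'pics/{f}.png').astype(int)
    print(f,[g[v,274:312,0] for v in(130,)],g[134,294:312,0],g[139,294:312,0])
```

```text
s5 [array([ 75,  71,  73,  77,  94, 100, 106, 107, 100,  89,  60,  46,  48,
        66,  92, 107, 109, 110, 105, 107, 110,  83,  65,  62,  63,  61,
        66,  67,  70,  68,  64,  61,  57,  56,  59,  97, 153, 168])] [ 98  72  59  61  62  63  63  62  58  48  43  47  45  52  57  96 154 168] [ 78  61  58  62  62  63  65  63  60  51  44  45  47  59  62 107 155 167]
s6 [array([ 85,  88,  93,  78,  80,  83,  96, 123, 114,  99,  96,  93,  93,
        94,  94,  95,  98, 101, 106, 101,  89,  70,  55,  44,  51,  75,
        96, 103, 100,  96,  97,  94,  69,  55,  60,  96, 153, 166])] [ 88  78  56  44  64 100 111 113 113 112 114 107  75  55  58  96 152 166] [107 112 111 113 113 114 113 115 113 113 106  73  51  58  66 105 155 168]
s7 [array([ 86,  87,  90,  80,  77,  87,  85,  93, 113, 112,  99,  95,  93,
        92,  91,  96,  93,  97, 102, 104, 102,  88,  69,  50,  48,  53,
        72,  93,  96,  96,  95,  91,  73,  57,  57,  95, 151, 166])] [ 78  89  78  58  48  67 100 112 112 113 111 104  80  61  58  95 153 167] [ 93 106 114 113 113 115 115 114 114 112 109  81  57  58  63 107 155 167]
```

{"fn": "step_arm", "kwargs": {"slide": [[0.1, 0, 0.02], [0.1, 0, 0], [0, 0, 0]], "turn": [0, 0, 0], "hand": [0, 0, 0]}}

```text
clock: 17.62
eef_pos: [0.4203, -0.2898, 0.0231]
tcp_rot: [-3.138, 0.012, 3.081]
ft_force: [9.4, 3.7, 16.0]
grip_width: 0.0003
finger_force: 7.9
```

Run:
```python
from h import *
snap('side','s8')
for f in('s6','s7','s8'):
    g=cv2.imread(f'pics/{f}.png').astype(int)
    print(f,g[130,276:288,0],g[129,276:288,0],g[132,274:286,0],g[134,303:312,0],g[139,302:312,0])
```

```text
s6 [ 93  78  80  83  96 123 114  99  96  93  93  94] [70 62 62 63 76 97 96 86 83 81 83 80] [ 46  49  51  47  48  52  71  95 100  94  75  66] [112 114 107  75  55  58  96 152 166] [113 113 106  73  51  58  66 105 155 168]
s7 [ 90  80  77  87  85  93 113 112  99  95  93  92] [67 67 57 68 68 74 88 88 83 80 80 80] [ 50  50  48  47  50  48  54  69  95 102  88  75] [113 111 104  80  61  58  95 153 167] [114 112 109  81  57  58  63 107 155 167]
s8 [ 91  82  79  82  87  97 121 114 102  96  95  93] [70 62 61 65 66 79 93 92 86 81 79 79] [ 49  51  49  49  49  48  47  67  96 104  98  78] [115 111 104  86  65  59  95 154 167] [113 113 107  82  61  58  63 108 155 166]
```

{"fn": "step_arm", "kwargs": {"slide": [[0.1, 0, 0], [0.05, 0, 0], [0, 0, 0]], "turn": [0, 0, 0], "hand": [0, 0, 0]}}

```text
clock: 18.05
eef_pos: [0.4175, -0.2903, 0.0231]
tcp_rot: [-3.138, 0.013, 3.08]
ft_force: [10.4, 2.5, 15.3]
grip_width: -0.0003
finger_force: 7.6
```

Force along the drag has risen to 10.4 N without the lid following, so it's at the stop. Next I lift off and go to the shaker.

{"fn": "step_arm", "kwargs": {"slide": [[0, 0, -0.3], [0, 0, -0.7], [0, 0, -1], [0, 0, -1], [0, 0, -1]], "turn": [0, 0, 0, 0, 0], "hand": [0, 0, 0, 0, 0]}}

```text
clock: 18.68
eef_pos: [0.4094, -0.2888, 0.1013]
tcp_rot: [3.141, -0.001, 3.077]
ft_force: [0.6, 0.1, 0.4]
grip_width: 0.0005
finger_force: 0.0
```

{"fn": "step_arm", "kwargs": {"slide": [[0, 0.5, -1], [0, 1, -1], [0, 1, -0.8], [0, 1, 0], [0, 1, 0]], "turn": [0, 0, 0, 0, 0], "hand": [0, 0, 0, 0, 0]}}

```text
clock: 19.3
eef_pos: [0.4153, -0.1985, 0.1569]
tcp_rot: [-3.141, -0.001, 3.077]
ft_force: [0.9, -0.2, 1.3]
grip_width: 0.0001
finger_force: 0.0
```

{"fn": "step_arm", "kwargs": {"slide": [[0, 1, 0], [0, 1, 0], [0, 1, 0], [0, 1, 0], [0, 1, 0]], "turn": [0, 0, 0, 0, 0], "hand": [85, 85, 85, 85, 85]}}

```text
clock: 19.92
eef_pos: [0.4216, -0.0988, 0.1566]
tcp_rot: [-3.141, -0.001, 3.077]
ft_force: [0.3, -0.6, -0.9]
grip_width: 0.0724
finger_force: 0.0
```

{"fn": "step_arm", "kwargs": {"slide": [[0, 1, 0], [0, 1, 0], [0, 1, 0], [0, 1, 0], [0, 1, 0]], "turn": [0, 0, 0, 0, 0], "hand": [85, 85, 85, 85, 85]}}

```text
clock: 20.55
eef_pos: [0.4281, 0.0007, 0.1566]
tcp_rot: [-3.141, -0.001, 3.077]
ft_force: [-0.1, 0.7, -0.2]
grip_width: 0.0723
finger_force: 0.0
```

{"fn": "step_arm", "kwargs": {"slide": [[0, 1, 0], [0, 1, 0], [0, 1, 0], [0, 1, 0], [0, 1, 0]], "turn": [0, 0, 0, 0, 0], "hand": [85, 85, 85, 85, 85]}}

```text
clock: 21.18
eef_pos: [0.4346, 0.1003, 0.1566]
tcp_rot: [-3.141, -0.001, 3.077]
ft_force: [-0.3, -0.3, 0.6]
grip_width: 0.0728
finger_force: 0.0
```

{"fn": "step_arm", "kwargs": {"slide": [[0, 1, 0], [0, 1, 0], [0, 1, 0], [0, 1, 0], [0, 1, 0]], "turn": [0, 0, 0, 0, 0], "hand": [85, 85, 85, 85, 85]}}

```text
clock: 21.8
eef_pos: [0.441, 0.1999, 0.1566]
tcp_rot: [-3.14, -0.001, 3.077]
ft_force: [-0.4, 0.4, 0.0]
grip_width: 0.0725
finger_force: 0.0
```

{"fn": "step_arm", "kwargs": {"slide": [[-0.2, 1, 0], [-0.2, 1, 0], [-0.2, 1, 0], [-0.2, 1, 0], [-0.2, 1, 0]], "turn": [0, 0, 0, 0, 0], "hand": [85, 85, 85, 85, 85]}}

```text
clock: 22.42
eef_pos: [0.4683, 0.2999, 0.1563]
tcp_rot: [-3.141, -0.0, 3.078]
ft_force: [-0.2, 0.9, 0.3]
grip_width: 0.0728
finger_force: 0.0
```

{"fn": "step_arm", "kwargs": {"slide": [[-0.15, 1, 0], [0, 1, 0], [0, 1, 0], [0, 1, 0.5], [0, 0.1, 0.5]], "turn": [0, 0, 0, 0, 0], "hand": [85, 85, 85, 85, 85]}}

```text
clock: 23.05
eef_pos: [0.4754, 0.3822, 0.1353]
tcp_rot: [3.141, -0.001, 3.08]
ft_force: [-0.5, -0.0, 0.3]
grip_width: 0.0726
finger_force: 0.0
```

Run:
```python
from h import *
s,d=snap('side','s9');a,dt=snap('top','t9');print(arm.get_state()['eef_pos'])
cv2.imwrite('pics/c9.png',np.hstack([cv2.resize(s[170:270,240:320],None,fx=5,fy=5,interpolation=2),cv2.resize(a[170:260,395:475],(400,500),interpolation=2)]))
c=arm.camera_params('side')
for p in([.477,.385,0.],[.477,.385,.088],arm.get_state()['eef_pos']):
  q=np.array(c['R'])@np.array(p)+c['t'];print(q[0]/q[2]*c['fx']+c['cx'],q[1]/q[2]*c['fy']+c['cy'])
```

```text
[0.47525239 0.37947944 0.13437691]
280.7576028800875 252.91262535321923
280.525335622313 230.4102720453394
281.06296390783984 216.55897720066946
```

View pics/c9.png

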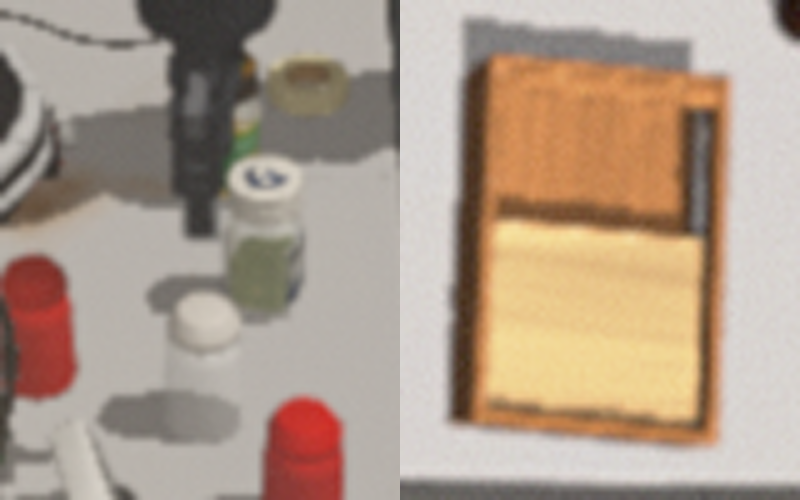

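The side half shows the gripper's near finger ending at crop (200,237), above and in line with the shaker's dome at (205,300). The top half shows the lid at the near end of the caddy and the well uncovered.

{"fn": "step_arm", "kwargs": {"slide": [[0, 0, 0], [0, 0, 0]], "turn": [0, 0], "hand": [85, 85]}}

```text
clock: 23.4
eef_pos: [0.4766, 0.3796, 0.1368]
tcp_rot: [-3.142, 0.001, 3.077]
ft_force: [-0.3, -0.8, 0.4]
grip_width: 0.0725
finger_force: 0.0
```

Run:
```python
from h import *
s,d=snap('side','s10');print(arm.get_state()['eef_pos'])
for v in range(196,232,3): print(v,*[w('side',d,u,v).round(3) for u in(277,280,283)])
```

```text
[0.47658129 0.37970213 0.13682256]
196 [0.483 0.446 0.252] [0.475 0.449 0.254] [0.468 0.437 0.246]
199 [0.483 0.448 0.244] [0.475 0.45  0.246] [0.468 0.439 0.238]
202 [0.484 0.422 0.216] [0.476 0.426 0.219] [0.468 0.437 0.227]
205 [0.484 0.441 0.22 ] [0.476 0.447 0.224] [0.468 0.438 0.218]
208 [0.484 0.445 0.213] [0.476 0.45  0.217] [0.468 0.425 0.198]
211 [0.484 0.43  0.192] [0.476 0.429 0.192] [0.469 0.422 0.186]
214 [0.484 0.43  0.182] [0.477 0.427 0.18 ] [0.469 0.423 0.177]
217 [ 0.494  0.208 -0.001] [0.477 0.423 0.166] [ 0.474  0.204 -0.003]
220 [ 0.494  0.225 -0.   ] [ 0.484  0.224 -0.001] [0.474 0.225 0.   ]
223 [ 0.493  0.239 -0.002] [ 0.483  0.238 -0.003] [0.473 0.241 0.   ]
226 [ 0.493  0.256 -0.001] [0.483 0.258 0.001] [ 0.473  0.255 -0.001]
229 [0.487 0.379 0.088] [0.479 0.377 0.087] [0.47  0.378 0.088]
```

{"fn": "step_arm", "kwargs": {"slide": [[0, 0.25, 0.5], [0, 0, 1], [0, 0, 1], [0, 0, 0.5], [0, 0, 0]], "turn": [0, 0, 0, 0, 0], "hand": [85, 85, 85, 85, 85]}}

```text
clock: 24.08
eef_pos: [0.4761, 0.3851, 0.0756]
tcp_rot: [-3.141, -0.001, 3.078]
ft_force: [0.1, 0.4, 0.6]
grip_width: 0.0725
finger_force: 0.0
```

{"fn": "step_arm", "kwargs": {"slide": [[0, 0, 0.7], [0, 0, 0.7], [0, 0, 0.6], [0, 0, 0.6], [0, 0, 0.5]], "turn": [0, 0, 0, 0, 0], "hand": [85, 85, 85, 85, 85]}}

```text
clock: 24.7
eef_pos: [0.4763, 0.3852, 0.0134]
tcp_rot: [-3.141, -0.0, 3.078]
ft_force: [-0.5, -0.4, 0.8]
grip_width: 0.0725
finger_force: 0.0
```

Now close gently (40 N).

{"fn": "step_arm", "kwargs": {"slide": [[0, 0, 0], [0, 0, 0], [0, 0, 0], [0, 0, 0], [0, 0, 0]], "turn": [0, 0, 0, 0, 0], "hand": [65, 60, 55, 45, 40], "newtons": 35}}

```text
clock: 25.32
eef_pos: [0.4768, 0.3855, 0.0149]
tcp_rot: [3.141, 0.001, 3.078]
ft_force: [-0.2, -0.5, 4.7]
grip_width: 0.0481
finger_force: 36.3
```

{"fn": "step_arm", "kwargs": {"slide": [[0, 0, 0], [0, 0, -0.1], [0, 0, -0.4], [0, 0, -0.5]], "turn": [0, 0, 0, 0], "hand": [40, 40, 40, 40]}}

```text
clock: 25.82
eef_pos: [0.4763, 0.3851, 0.0346]
tcp_rot: [-3.141, -0.001, 3.078]
ft_force: [0.1, -0.1, -2.1]
grip_width: 0.0475
finger_force: 36.2
```

{"fn": "step_arm", "kwargs": {"slide": [[0, 0, -1], [0, 0, -1], [0, 0, -1], [0, 0, -1], [0, 0, -1]], "turn": [0, 0, 0, 0, 0], "hand": [40, 40, 40, 40, 40]}}

```text
clock: 26.45
eef_pos: [0.4764, 0.3852, 0.1357]
tcp_rot: [3.141, 0.0, 3.078]
ft_force: [0.4, 0.1, -0.9]
grip_width: 0.0476
finger_force: 36.3
```

{"fn": "step_arm", "kwargs": {"slide": [[0, -0.5, -1], [-0.15, -1, -0.5], [-0.15, -1, 0], [-0.15, -1, 0], [-0.15, -1, 0]], "turn": [0, 0, 0, 0, 0], "hand": [40, 40, 40, 40, 40]}}

```text
clock: 27.08
eef_pos: [0.4826, 0.2925, 0.1637]
tcp_rot: [-3.141, -0.001, 3.077]
ft_force: [0.4, -0.1, -0.5]
grip_width: 0.0477
finger_force: 36.3
```

{"fn": "step_arm", "kwargs": {"slide": [[-0.15, -1, 0], [-0.15, -1, 0], [-0.15, -1, 0], [-0.15, -1, 0], [-0.15, -1, 0]], "turn": [0, 0, 0, 0, 0], "hand": [40, 40, 40, 40, 40]}}

```text
clock: 27.7
eef_pos: [0.4914, 0.1927, 0.1644]
tcp_rot: [3.142, 0.0, 3.078]
ft_force: [0.6, 0.2, -1.0]
grip_width: 0.0482
finger_force: 36.3
```

{"fn": "step_arm", "kwargs": {"slide": [[-0.15, -1, 0], [-0.15, -1, 0], [-0.15, -1, 0], [-0.15, -1, 0], [-0.15, -1, 0]], "turn": [0, 0, 0, 0, 0], "hand": [40, 40, 40, 40, 40]}}

```text
clock: 28.32
eef_pos: [0.4999, 0.0919, 0.1644]
tcp_rot: [3.142, 0.0, 3.078]
ft_force: [0.8, 0.1, -1.1]
grip_width: 0.0479
finger_force: 36.3
```

{"fn": "step_arm", "kwargs": {"slide": [[-0.15, -1, 0], [-0.15, -1, 0], [-0.15, -1, 0], [-0.15, -1, 0], [-0.15, -1, 0]], "turn": [0, 0, 0, 0, 0], "hand": [40, 40, 40, 40, 40]}}

```text
clock: 28.95
eef_pos: [0.5084, -0.0088, 0.1645]
tcp_rot: [-3.142, 0.0, 3.078]
ft_force: [-0.3, 0.0, -1.7]
grip_width: 0.0474
finger_force: 36.3
```

{"fn": "step_arm", "kwargs": {"slide": [[-0.15, -1, 0], [-0.15, -1, 0], [-0.15, -1, 0], [-0.15, -1, 0], [-0.15, -1, 0]], "turn": [0, 0, 0, 0, 0], "hand": [40, 40, 40, 40, 40]}}

```text
clock: 29.58
eef_pos: [0.5169, -0.1096, 0.1644]
tcp_rot: [-3.142, 0.0, 3.078]
ft_force: [-0.6, 0.2, -1.4]
grip_width: 0.0477
finger_force: 36.3
```

{"fn": "step_arm", "kwargs": {"slide": [[-0.15, -1, 0], [-0.15, -1, 0], [-0.15, -1, 0], [-0.15, -1, 0], [-0.15, -1, 0]], "turn": [0, 0, 0, 0, 0], "hand": [40, 40, 40, 40, 40]}}

```text
clock: 30.2
eef_pos: [0.5258, -0.2104, 0.1644]
tcp_rot: [-3.142, -0.0, 3.078]
ft_force: [0.3, 0.0, -2.4]
grip_width: 0.0474
finger_force: 36.3
```

{"fn": "step_arm", "kwargs": {"slide": [[-0.2, -1, 0], [-0.2, -1, 0], [-0.2, -1, 0], [-0.15, -1, 0], [0, -0.25, 0]], "turn": [0, 0, 0, 0, 0], "hand": [40, 40, 40, 40, 40]}}

```text
clock: 30.82
eef_pos: [0.5349, -0.2969, 0.1641]
tcp_rot: [-3.141, -0.0, 3.076]
ft_force: [-0.2, -0.2, -1.0]
grip_width: 0.048
finger_force: 36.3
```

{"fn": "step_arm", "kwargs": {"slide": [[0, 0, 0], [0, 0, 0.7], [0, 0, 0.7], [0, 0, 0.6], [0, 0, 0.3]], "turn": [0, 0, 0, 0, 0], "hand": [40, 40, 40, 40, 40]}}

```text
clock: 31.45
eef_pos: [0.5348, -0.2944, 0.117]
tcp_rot: [3.141, -0.002, 3.078]
ft_force: [-0.2, -0.7, -1.3]
grip_width: 0.0477
finger_force: 36.4
```

Run:
```python
from h import *
s,d=snap('side','s11');a,dt=snap('top','t11');print(arm.get_state()['eef_pos'])
cv2.imwrite('pics/c11.png',np.hstack([cv2.resize(s[90:160,245:325],None,fx=5,fy=5,interpolation=2),cv2.resize(a[180:250,395:475],(400,350),interpolation=2)]))
```

```text
[ 0.53487538 -0.29456011  0.1174204 ]
```

View pics/c11.png

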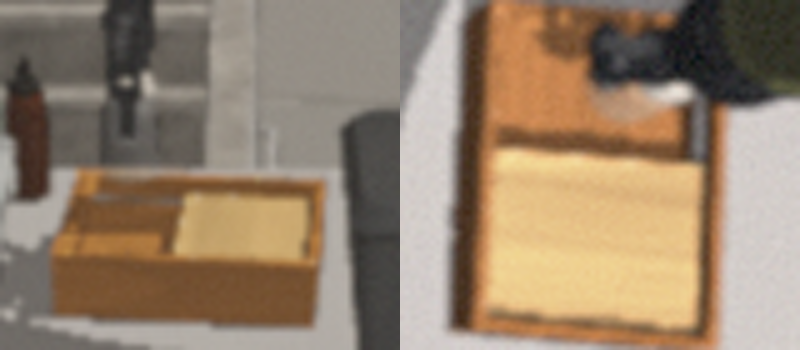

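The shaker is held upright above the uncovered well, and the caddy and the open lid are clear. I'll lower it now.

{"fn": "step_arm", "kwargs": {"slide": [[0, 0, 0.5], [0, 0, 0.5], [0, 0, 0.5], [0, 0, 0.5], [0, 0, 0.4]], "turn": [0, 0, 0, 0, 0], "hand": [40, 40, 40, 40, 40]}}

```text
clock: 32.17
eef_pos: [0.5351, -0.2948, 0.0696]
tcp_rot: [3.141, -0.0, 3.078]
ft_force: [0.0, -0.5, -0.9]
grip_width: 0.0478
finger_force: 36.4
```

{"fn": "step_arm", "kwargs": {"slide": [[0, 0, 0.4], [0, 0, 0.4], [0, 0, 0.4], [0, 0, 0.4], [0, 0, 0.2]], "turn": [0, 0, 0, 0, 0], "hand": [40, 40, 40, 40, 40]}}

```text
clock: 32.8
eef_pos: [0.5351, -0.2948, 0.0337]
tcp_rot: [3.141, -0.001, 3.078]
ft_force: [0.4, -0.2, -0.6]
grip_width: 0.0478
finger_force: 36.4
```

{"fn": "step_arm", "kwargs": {"slide": [[0, 0, 0.1], [0, 0, 0.1], [0, 0, 0]], "turn": [0, 0, 0], "hand": [40, 40, 40]}}

```text
clock: 33.17
eef_pos: [0.5353, -0.2949, 0.0304]
tcp_rot: [-3.142, 0.0, 3.078]
ft_force: [0.8, -0.1, -1.6]
grip_width: 0.0478
finger_force: 36.4
```

{"fn": "step_arm", "kwargs": {"slide": [[0, 0, 0.1], [0, 0, 0.1], [0, 0, 0.1], [0, 0, 0]], "turn": [0, 0, 0, 0], "hand": [40, 40, 40, 40]}}

```text
clock: 33.67
eef_pos: [0.5352, -0.2948, 0.0242]
tcp_rot: [3.141, -0.0, 3.078]
ft_force: [-0.6, -0.0, -1.6]
grip_width: 0.0476
finger_force: 36.4
```

{"fn": "step_arm", "kwargs": {"slide": [[0, 0, 0.05], [0, 0, 0.05], [0, 0, 0]], "turn": [0, 0, 0], "hand": [40, 40, 40]}}

```text
clock: 34.05
eef_pos: [0.5352, -0.2948, 0.0223]
tcp_rot: [3.142, -0.0, 3.078]
ft_force: [-0.2, 0.1, -1.2]
grip_width: 0.0476
finger_force: 36.4
```

{"fn": "step_arm", "kwargs": {"slide": [[0, 0, 0.05], [0, 0, 0.05], [0, 0, 0]], "turn": [0, 0, 0], "hand": [40, 40, 40]}}

```text
clock: 34.42
eef_pos: [0.5353, -0.2949, 0.021]
tcp_rot: [-3.141, 0.0, 3.078]
ft_force: [-2.0, 0.5, 4.7]
grip_width: 0.0481
finger_force: 36.8
```

Softly down. Release next.

{"fn": "step_arm", "kwargs": {"slide": [[0, 0, 0], [0, 0, 0], [0, 0, 0], [0, 0, 0], [0, 0, 0]], "turn": [0, 0, 0, 0, 0], "hand": [58, 62, 68, 75, 78], "newtons": 20}}

```text
clock: 35.05
eef_pos: [0.5353, -0.2949, 0.0203]
tcp_rot: [-3.142, -0.0, 3.078]
ft_force: [-0.2, -0.1, -0.3]
grip_width: 0.0665
finger_force: 0.0
```

{"fn": "step_arm", "kwargs": {"slide": [[0, 0, -0.3], [0, 0, -0.5], [0, 0, -0.8], [0, 0, -0.8], [0, 0, -0.8]], "turn": [0, 0, 0, 0, 0], "hand": [78, 78, 78, 78, 78]}}

```text
clock: 35.67
eef_pos: [0.5355, -0.295, 0.086]
tcp_rot: [-3.141, 0.001, 3.078]
ft_force: [-0.1, -0.5, 0.4]
grip_width: 0.0665
finger_force: 0.0
```

{"fn": "step_arm", "kwargs": {"slide": [[0, 0, -1], [0, 0, -1], [0, 0, -1], [0, 0, -1], [0, 0, -1]], "turn": [0, 0, 0, 0, 0], "hand": [78, 78, 78, 78, 78]}}

```text
clock: 36.3
eef_pos: [0.5352, -0.2948, 0.186]
tcp_rot: [-3.141, 0.001, 3.078]
ft_force: [-0.3, -0.7, -0.0]
grip_width: 0.0664
finger_force: 0.0
```

{"fn": "step_arm", "kwargs": {"slide": [[0.5, 1, 0], [0.5, 1, 0], [0.5, 1, 0], [0.5, 1, 0], [0.5, 1, 0]], "turn": [0, 0, 0, 0, 0], "hand": [78, 78, 78, 78, 78]}}

```text
clock: 36.92
eef_pos: [0.4914, -0.1912, 0.1853]
tcp_rot: [-3.141, 0.001, 3.078]
ft_force: [0.2, -0.2, -0.0]
grip_width: 0.0665
finger_force: 0.0
```

Run:
```python
from h import *
s,d=snap('side','s12');a,dt=snap('top','t12');print(arm.get_state()['eef_pos'])
cv2.imwrite('pics/c12.png',np.hstack([cv2.resize(s[90:160,245:325],None,fx=5,fy=5,interpolation=2),cv2.resize(a[180:250,395:475],(400,350),interpolation=2)]))
```

```text
[ 0.49121435 -0.1895134   0.18542514]
```

View pics/c12.png

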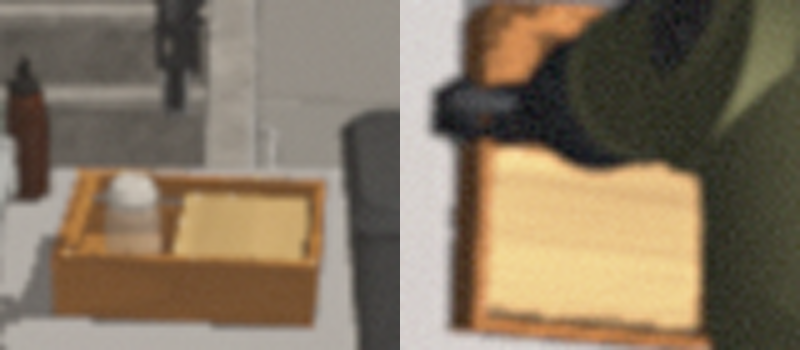

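The shaker stands upright in the well, at crop (132,215), with the lid fully open and the gripper clear. I'm handing it in.

```bash
python3 -c "
from bench import arm
print(arm.job_done())"
```

```text
the job is handed in; nothing more can be done
None
```

I dragged the lid open to its stop, stood the sugar shaker upright in the well, let go and handed the job in at about 37 s, with the largest force on the lid reading roughly 20 N; the last picture shows the shaker standing and the gripper clear, but I did not re-check the jars and tape roll, and no verdict came back.

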